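Put the lids back on the washed storage jars

ROBOT

A 7-joint arm with a two-finger parallel gripper is mounted at the origin on a cart in front of the work surface, level with it; the furniture and walls round the work are solid. World frame = base frame: x ahead of the robot, y to its left, z up, the work surface at z = 0. Lengths are in m, angles in rad, forces in N, time in s.
With the tool pointing down it reaches from about 0.425 to 0.875 m from the base axis. Payload 4.7 kg.
Tool frame: the origin (TCP) lies on the mounting face of the last link; the fingertips stand 182 mm ahead of it and the grasp point (between the pads) lies 164 mm ahead of it; z points along the fingers, y is the direction in which the jaws open and shut (so a half turn about z gives the same grasp; the last joint's range is limited). The gripper opens to 87 mm and grips with 3 to 60 N. Pads are 19 mm wide; open, the fingers measure 117 mm over their backs; the gripper's body (75 mm by 190 mm) begins 51 mm behind the grasp point.
Start: joints at [-1.097, 0.321, -0.07, 1.45, 0.023, 1.371, -0.057], TCP at [0.288, 0.582, 0.405] pointing down, gripper open.
Joint ranges: [-2.86, 2.86], [-0.3, 2.09], [-1.38, 1.24], [0.06, 2.45], [-1.56, 4.7], [0.09, 2.05], [-2.69, 2.69]. Speed limits (rad/s): [2.57, 2.57, 3.14, 3.14, 3.14, 3.14, 3.14].

INTERFACE

Orientations are given as a rotation vector (axis times angle).
In Python, from bench import ctrl gives the robot as it stands. The module is installed in compiled form; this text tells all that it offers.
- The arm moves only by the tool play_rows, never from a script. Its argument "targets" is text: rows parted by semicolons, each of 7 numbers parted by spaces: the shift along the tool's x, y, z in cm, then the turn, a rotation vector about the tool's x, y, z in rad, then the opening, from -1 (shut) to 1 (fully open). In form: x y z ax ay az grip; .... A call has 1 to 20 rows; each row shifts and turns the pose as measured when the row begins, along the tool's axes as they then stand; what a row does not reach is not made up. A row lasts 1/8 s, in which the tool goes at most 62.5 mm and 10.7 degrees, less where a joint would pass 70% of its speed; a pose out of reach is approached as far as the arm can. A call is refused whole if a number of a shift passes 6.25 or a number of a turn 0.188, either way. A call with a gripper value outside its range is refused whole. The fingers move at their own pace and stop on an object; "newtons" is the grip in N (left out, the last holds). Time passes only in rows, so rows that do not move let the fingers close. It gives the time, the measured TCP pose, the force and the opening at its end, in the units of the state.
- ctrl.get_state(): the state, without advancing time (a new reading comes with each control period).
- ctrl.get_image(name): name is "scene" or "top" or "wrist"; returns a dict with "pixels" (420x560x3 uint8, blue, green, red), "depth" (420x560 float32, m along the optical axis (not along the pixel's ray), 0 where there is no reading), "intrinsics" (3x3 intrinsics, pixels), "R" (3x3) and "t" (3): a world point X has camera coordinates R X + t. Camera axes: x right, y down, z forward; pixel columns grow to the right and rows downward; lengths in m; the calibration is good to about 2 mm. A picture is of the moment at which its call begins.
- ctrl.close_job(): hands the job in, once; it reports no verdict.
The state is a dict: "time": time; "joint_positions": joint angles; "qd": joint speeds; "joint_torque": joint torques, N m; "position": TCP position; "tool_rot": TCP orientation; "ft_force": force on the tool from outside, world axes, zero at the start; "torque": the same for the moment, N m; "grip_width": opening from 0.0 (shut) to 1.0 (fully open).
Only numpy, scipy, OpenCV 4.12 (cv2) and the standard library are available. Lean on these libraries where they do the work, as an engineer would, in place of code of your own. Each camera call takes 0.05 s, during which the arm holds its last target.

TASK

The four storage jars have been washed and dried: put every lid back on the jar of its own colour, so that all four jars stand closed, each lid level and fully home. Someone has left the green jar's lid lying on the red jar, where it does not fit, so that one has to come off before the red jar can be closed. Leave the jars standing where they are, and leave the mug and the mill alone.

Things in the scene. Friction and masses are not known exactly. Their poses are not given: they have to be found in the camera images.
- knob_yellow (a point): Lid of the yellow jar: mustard-yellow disc 46 mm wide, 5 thick; under it a tapered plug 12 deep, 24 mm wide at its flat foot, 32 at the disc; on it an upright wooden knob 26 mm wide, 36 high. About 70 g. Point: on the axis in the knob, 14 mm below its top, 23 above the disc's top, 28 above its underside, 40 above the plug's foot; z up. Starts on the worktop, plug down. Fully home: 28 mm above its jar's mouth point.
- knob_red (a point): Lid of the red jar: brick-red disc 66 mm wide, 5 thick; under it a tapered plug 12 deep, 44 mm wide at its flat foot, 52 at the disc; on it an upright wooden knob 26 mm wide, 36 high. About 92 g. Point: on the axis in the knob, 14 mm below its top, 23 above the disc's top, 28 above its underside, 40 above the plug's foot; z up. Starts on the worktop, plug down. Fully home: 28 mm above its jar's mouth point.
- knob_green (a point): Lid of the green jar: sage-green disc 86 mm wide, 5 thick; under it a tapered plug 12 deep, 64 mm wide at its flat foot, 72 at the disc; on it an upright wooden knob 26 mm wide, 36 high. About 114 g. Point: on the axis in the knob, 14 mm below its top, 23 above the disc's top, 28 above its underside, 40 above the plug's foot; z up. Starts lying on the red jar's rim, plug down, too wide to enter. Fully home: 28 mm above its jar's mouth point.
- knob_blue (a point): Lid of the blue jar: slate-blue disc 106 mm wide, 5 thick; under it a tapered plug 12 deep, 84 mm wide at its flat foot, 92 at the disc; on it an upright wooden knob 26 mm wide, 36 high. About 136 g. Point: on the axis in the knob, 14 mm below its top, 23 above the disc's top, 28 above its underside, 40 above the plug's foot; z up. Starts on the worktop, plug down. Fully home: 28 mm above its jar's mouth point.
- mouth_yellow (a point): Centre of the mouth of the mustard-yellow jar, in the plane of its rim: a small round stoneware jar, loose and empty, body 68 mm across, 80 mm high, shoulder sloping in over the top 26 mm to a round mouth of 36 mm inner and 48 mm outer diameter. The point lies 80 mm above the worktop; z up. It stands open at the start.
- mouth_red (a point): Centre of the mouth of the brick-red jar, in the plane of its rim: a squat round stoneware jar, loose and empty, body 100 mm across, 92 mm high, shoulder sloping in over the top 26 mm to a round mouth of 56 mm inner and 68 mm outer diameter. The point lies 92 mm above the worktop; z up. At the start the sage-green lid, which is not its own, covers it and must come off first.
- mouth_green (a point): Centre of the mouth of the sage-green jar, in the plane of its rim: a medium round stoneware jar, loose and empty, body 108 mm across, 108 mm high, shoulder sloping in over the top 26 mm to a round mouth of 76 mm inner and 88 mm outer diameter. The point lies 108 mm above the worktop; z up. It stands open at the start.
- mouth_blue (a point): Centre of the mouth of the slate-blue jar, in the plane of its rim: a large round stoneware jar, loose and empty, body 122 mm across, 122 mm high, shoulder sloping in over the top 26 mm to a round mouth of 96 mm inner and 108 mm outer diameter. The point lies 122 mm above the worktop; z up. It stands open at the start.
- mug: Bystander: cream mug standing upside down to the left of the work, 83x116x94 mm with its handle, origin at the middle of its underside, z up. Leave it alone.
- mill: Bystander: dark wooden mill standing to the right of the work, 58 mm across, 170 mm high, origin at the middle of its underside, z up. Leave it alone.
Things that resemble listed ones, but are neither listed nor needed, are in the scene too. What is shaped like the part that bears mouth_yellow but purple is not meant.

How it is judged:
By the outcome, as a careful person would: the job done as asked, in the order asked, and still so for the second after the job is handed in, with the robot touching nothing.
It also fails if it takes over 115 s, if anything falls off the work surface, if the arm or the gripper's body presses on something with over 40 N, if the wrist force passes 120 N, or if a joint passes its speed limit or range.

## Working session

There is one attempt and no reset: what is moved stays moved. The work goes in short steps, Python scripts to look and compute and a tool call to move; the robot and the scene stay as the last step left them, time stands still between calls to the robot, and variables do not carry over. Pictures are saved under pics/ and viewed, and the job is handed in when it is done.

Besides the shell and the picture viewer there is one more tool, called after "Request:" by a JSON object that holds its "op" and its "data", one argument or row to a line. play_rows: Moves the arm, as the interface text tells. Its arguments: {"type":"object","properties":{"targets":{"type":"string"},"newtons":{"type":"number"}},"required":["targets"]}

```bash
mkdir -p pics; ls; cat > h.py <<'E'
import numpy as np, cv2
from bench import ctrl
def world(im):
    K=im["intrinsics"];d=im["depth"];v,u=np.mgrid[:d.shape[0],:d.shape[1]]
    c=np.stack([(u-K[0,2])/K[0,0]*d,(v-K[1,2])/K[1,1]*d,d],-1)
    w=(c-np.array(im["t"]))@np.array(im["R"])
    w[d==0]=np.nan
    return w
E
python3 - <<'E'
from h import *
s=ctrl.get_state();print({k:np.round(v,3) for k,v in s.items()})
for n in ["scene","top","wrist"]:
    im=ctrl.get_image(n);cv2.imwrite(f"pics/{n}0.png",im["pixels"]);np.savez(f"{n}0.npz",**im)
    print(n,np.round(im["t"],3),np.round(im["R"],2).tolist(),im["intrinsics"][0])
E
```

```text
pics
{'time': np.float64(0.0), 'joint_positions': array([-1.097,  0.322, -0.07 ,  1.452,  0.023,  1.371, -0.057]), 'qd': array([ 0.001, -0.   , -0.001,  0.001,  0.001,  0.001, -0.001]), 'joint_torque': array([-0.0000e+00, -4.9127e+01, -4.0400e-01, -3.1253e+01, -6.4000e-02,
        4.4000e-02,  0.0000e+00]), 'position': array([0.288, 0.582, 0.404]), 'tool_rot': array([-7.160e-01, -3.059e+00,  3.000e-03]), 'ft_force': array([ 0.33 , -0.418,  0.396]), 'torque': array([ 0.005,  0.067, -0.02 ]), 'grip_width': np.float64(0.998)}
scene [-0.324  0.27   0.956] [[0.65, -0.76, -0.02], [-0.39, -0.32, -0.86], [0.65, 0.57, -0.51]] [481.35262534   0.         272.79724848]
top [-0.016  0.498  1.313] [[0.03, -1.0, -0.01], [-1.0, -0.03, -0.09], [0.09, 0.01, -1.0]] [493.25662601   0.         284.76817216]
wrist [-0.647 -0.034  0.391] [[0.44, 0.9, -0.0], [0.86, -0.43, 0.28], [0.25, -0.13, -0.96]] [349.00900716   0.         282.20535876]
```

View pics/scene0.png

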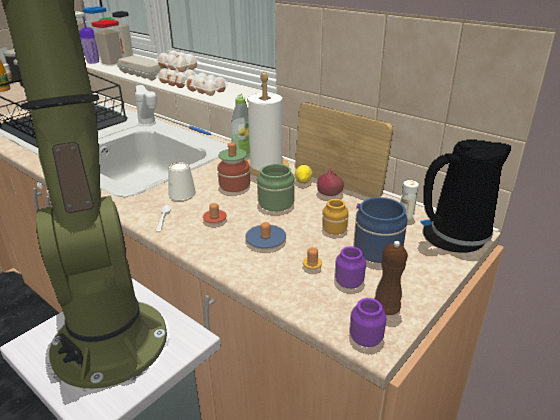

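View pics/top0.png

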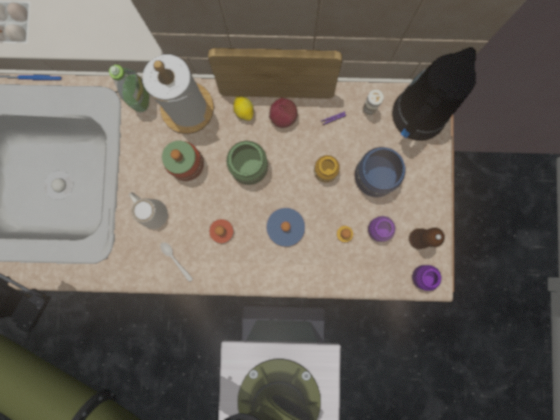

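View pics/wrist0.png

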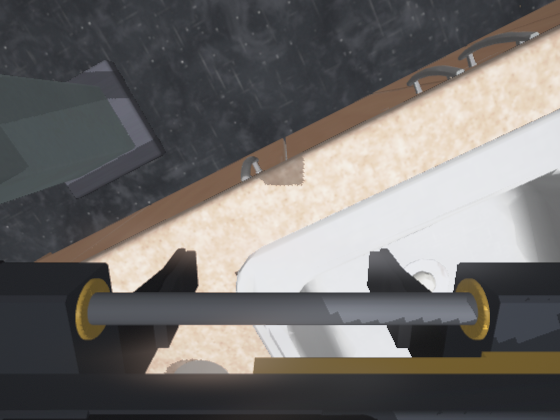

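The top view shows the yellow jar at (327,168), with the purple look-alikes at (382,229) and (428,278). The green lid lies on the red jar at (180,158). The green jar is at (247,162) and the blue jar at (381,172). The red lid is at (221,231), the blue lid at (286,227) and the yellow lid at (345,234). Next I'll measure them in both views.

```bash
cat >> h.py <<'E'
from scipy.optimize import least_squares
def circ(p,r0):
    c=np.median(p,0)
    f=least_squares(lambda q:np.hypot(*(p-q[:2]).T)-r0,[*c],loss="soft_l1",f_scale=0.002)
    return f.x
JAR={"yellow":(80,18,24),"red":(92,28,34),"green":(108,38,44),"blue":(122,48,54)}
def near(w,c,r,z0,z1):
    m=(np.hypot(w[...,0]-c[0],w[...,1]-c[1])<r)&(w[...,2]>z0)&(w[...,2]<z1)
    return w[m]
def rim(w,c,col):
    h,ri,ro=[v/1000 for v in JAR[col]]
    c=np.array(c)
    for _ in range(4):
        p=near(w,c,ro+.025,h-.004,h+.006)
        if len(p)<10:return None
        c=circ(p[:,:2],(ri+ro)/2)
    return np.round([*c,np.median(p[:,2]),len(p)],4)
def knob(w,c,ztop):
    c=np.array(c)
    for _ in range(3):
        p=near(w,c,.025,ztop-.005,ztop+.005)
        if len(p)<8:return None
        c=(p[:,:2].min(0)+p[:,:2].max(0))/2
    return np.round([*c,np.median(p[:,2]),len(p),*np.ptp(p[:,:2],axis=0)],4)
E
python3 - <<'E'
from h import *
T=dict(np.load("top0.npz"));S=dict(np.load("scene0.npz"))
wt,ws=world(T),world(S)
g=lambda u,v:np.nanmedian(wt[v-1:v+2,u-1:u+2].reshape(-1,3),0)
for n,u,v in [("purple1",382,229),("purple2",428,278),("mill",425,238),("mug",145,212),("table",300,265),("towel",170,75),("lemon",243,108),("onion",283,112),("kettle",430,100),("kettletop",468,60),("board",275,55),("bottle",118,72),("bottle2",375,98)]: print(n,np.round(g(u,v),3))
for col,u,v in [("yellow",327,168),("green",247,162),("blue",381,172)]:
    c=g(u,v)[:2]; print(col,rim(wt,c,col),rim(ws,rim(wt,c,col)[:2],col))
for col,u,v,z in [("yellow",345,234,.054),("red",220,231,.054),("blue",286,227,.054),("green",177,155,.134)]:
    c=g(u,v); print(col,np.round(c,3),knob(wt,c[:2],z),knob(ws,c[:2],z))
# disc of green lid, mid-height top surface at .092+.012+.005
c=g(177,155)[:2]
for w in (wt,ws):
  p=near(w,c,.06,.06,.2); print(np.histogram(p[:,2],bins=np.arange(.06,.16,.005)))
E
```

```text
purple1 [ 0.464 -0.269  0.007]
purple2 [ 0.334 -0.395  0.004]
mill [ 0.436 -0.348  0.142]
mug [0.486 0.356 0.089]
table [ 0.36  -0.048 -0.003]
towel [0.81  0.28  0.204]
lemon [0.777 0.117 0.054]
onion [0.765 0.009 0.066]
kettle [ 0.75  -0.333  0.237]
kettletop [ 0.842 -0.415  0.251]
board [0.852 0.029 0.23 ]
bottle [0.809 0.402 0.211]
bottle2 [ 0.797 -0.229  0.103]
yellow [ 6.211e-01 -1.105e-01  7.850e-02  9.600e+01] [ 6.193e-01 -1.125e-01  7.930e-02  9.100e+01]
green [6.284e-01 1.015e-01 1.076e-01 2.140e+02] [6.268e-01 1.002e-01 1.068e-01 1.300e+02]
blue [ 6.108e-01 -2.483e-01  1.210e-01  2.850e+02] [ 6.086e-01 -2.497e-01  1.211e-01  2.720e+02]
yellow [ 0.445 -0.163  0.052] [ 4.478e-01 -1.642e-01  5.180e-02  4.600e+01  2.120e-02  1.880e-02] [ 4.451e-01 -1.673e-01  5.190e-02  5.300e+01  2.050e-02  2.220e-02]
red [0.444 0.166 0.053] [4.467e-01 1.696e-01 5.160e-02 5.000e+01 2.150e-02 2.170e-02] [4.447e-01 1.662e-01 5.120e-02 3.400e+01 2.210e-02 2.180e-02]
blue [ 0.459 -0.007  0.052] [ 4.62e-01 -4.40e-03  5.21e-02  4.80e+01  2.14e-02  2.14e-02] [ 4.615e-01 -6.300e-03  5.150e-02  4.400e+01  2.520e-02  2.320e-02]
green [0.626 0.268 0.145] [6.283e-01 2.713e-01 1.360e-01 2.200e+01 2.200e-02 1.760e-02] [6.256e-01 2.714e-01 1.351e-01 2.600e+01 2.240e-02 2.540e-02]
(array([ 35,  69, 125,  77,   7,   0,   0,   0,  68, 499, 192,   7,   5,
         8,   4,  24,  46,  17,   1]), array([0.06 , 0.065, 0.07 , 0.075, 0.08 , 0.085, 0.09 , 0.095, 0.1  ,
       0.105, 0.11 , 0.115, 0.12 , 0.125, 0.13 , 0.135, 0.14 , 0.145,
       0.15 , 0.155]))
(array([ 52,  60,  92,  78,  42,  35,  36,  22,   9, 199,  43,   9,  10,
        13,  12,  19,  17,   5,   0]), array([0.06 , 0.065, 0.07 , 0.075, 0.08 , 0.085, 0.09 , 0.095, 0.1  ,
       0.105, 0.11 , 0.115, 0.12 , 0.125, 0.13 , 0.135, 0.14 , 0.145,
       0.15 , 0.155]))
```

```bash
python3 - <<'E'
import cv2,numpy as np
s=cv2.imread("pics/scene0.png")[130:330,150:430]; t=cv2.imread("pics/top0.png")[90:300,100:470]
cv2.imwrite("pics/cs.png",cv2.resize(s,None,fx=2.8,fy=2.8,interpolation=2)); cv2.imwrite("pics/ct.png",cv2.resize(t,None,fx=2.1,fy=2.1,interpolation=2))
E
```

```text
(no output)
```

View pics/cs.png

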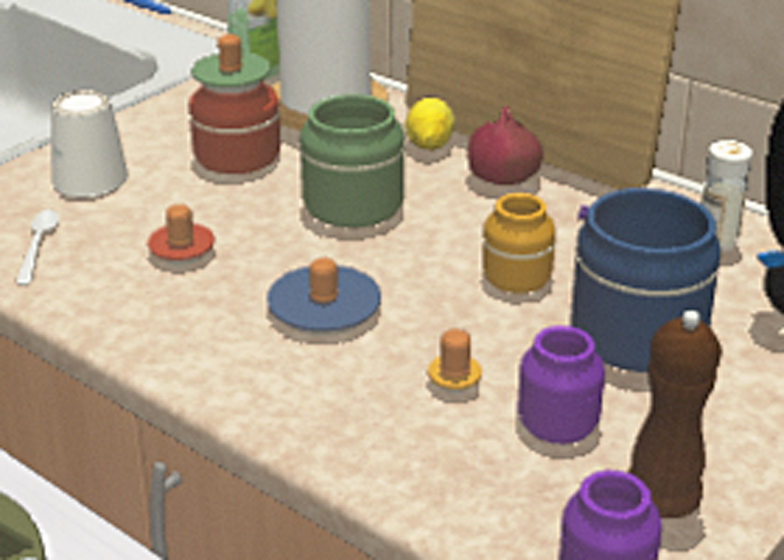

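View pics/ct.png

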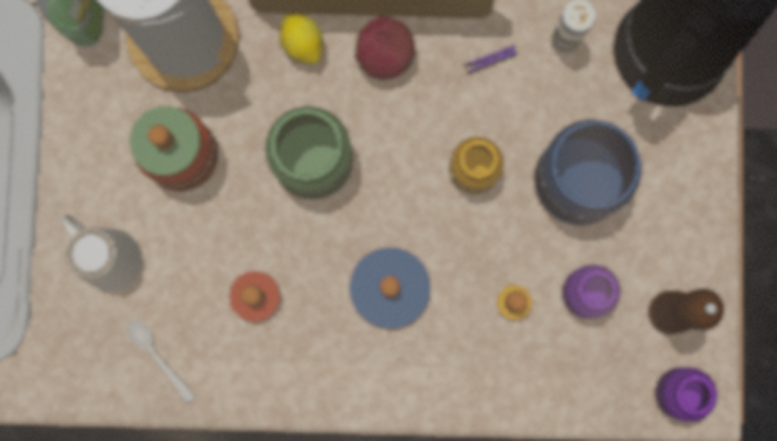

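The enlarged crops confirm the choice. The mustard jar, at crop (518,240), is the yellow one. The purple jars (560,385) and (610,520) are the decoys. Next I'll refine the green knob and work out the first move.

```bash
cat >> h.py <<'E'
from scipy.spatial.transform import Rotation as Ro
def go(g,yaw=np.pi/2,zofs=.164):
    """remaining shift in tool frame (cm) for grasp point g, plus turn about tool axes; jaw dir angle yaw"""
    s=ctrl.get_state();R=Ro.from_rotvec(s["tool_rot"])
    y=np.array([np.cos(yaw),np.sin(yaw),0]);z=np.array([0,0,-1.]);x=np.cross(y,z)
    Rt=Ro.from_matrix(np.stack([x,y,z],1))
    d=np.array(g)+[0,0,zofs]-s["position"]
    print("pos",np.round(s["position"],4),"d world",np.round(d,4),"tool cm",np.round(R.inv().apply(d)*100,2),"in target frame",np.round(Rt.inv().apply(d)*100,2),"turn",np.round((R.inv()*Rt).as_rotvec(),3),"F",np.round(s["ft_force"],1),"grip",s["grip_width"],"t",s["time"])
E
python3 - <<'E'
from h import *
wt,ws=[world(dict(np.load(f))) for f in("top0.npz","scene0.npz")]
print(knob(wt,(.626,.268),.1445),knob(ws,(.626,.268),.1445))
for w in (wt,ws):
    p=near(w,(.626,.268),.06,.103,.112); print("disc",circ(p[:,:2],.03),(p.min(0)+p.max(0))/2,np.ptp(p,axis=0))
for n,c,r in [("towel",(.81,.28),.12),("kettle",(.75,-.333),.1),("mill",(.436,-.348),.05)]:
    for w in (wt,ws):
        p=near(w,c,r,.1,.4); print(n,len(p),p.min(0).round(3),p.max(0).round(3))
go([.624,.268,.132])
E
```

```text
[6.299e-01 2.745e-01 1.434e-01 6.500e+01 2.350e-02 2.310e-02] [6.261e-01 2.733e-01 1.436e-01 2.400e+01 1.940e-02 2.110e-02]
disc [0.63046264 0.27599279] [0.6294248  0.27527298 0.10751344] [0.08509627 0.08667615 0.0089704 ]
disc [0.62671343 0.27242609] [0.62630437 0.27557149 0.10782412] [0.08787387 0.08954613 0.00814508]
towel 6746 [0.731 0.164 0.1  ] [0.914 0.4   0.4  ]
towel 4829 [0.726 0.163 0.1  ] [0.896 0.4   0.4  ]
kettle 3108 [ 0.699 -0.431  0.1  ] [ 0.849 -0.24   0.265]
kettle 3740 [ 0.695 -0.432  0.1  ] [ 0.849 -0.238  0.262]
mill 370 [ 0.417 -0.396  0.109] [ 0.464 -0.347  0.172]
mill 712 [ 0.413 -0.398  0.101] [ 0.453 -0.35   0.172]
pos [0.2884 0.5823 0.4039] d world [ 0.3356 -0.3143 -0.1079] tool cm [-44.02 -13.26  10.81] in target frame [-33.56 -31.43  10.79] turn [-0.001 -0.    -0.46 ] F [ 0.4  0.4 -0.2] grip 0.996832376268326 t 0.15
```

Request:
{"op": "play_rows", "data": {
  "targets": "0 0 0 0 0 -0.153 0.15; 0 0 0 0 0 -0.153 0.15; 0 0 0 0 0 -0.153 0.15; -3.4 -3 0 0 0 0 0.15; -3.4 -3 0 0 0 0 0.15; -3.4 -3 0 0 0 0 0.15; -3.4 -3 0 0 0 0 0.15; -3.4 -3 0 0 0 0 0.15; -3.4 -3 0 0 0 0 0.15; -3.4 -3 0 0 0 0 0.15; -3.4 -3 0 0 0 0 0.15; -2 -2 0 0 0 0 0.15; 0 0 0 0 0 0 0.15",
  "newtons": 20
}}

```text
time: 1.78
position: [0.592, 0.3193, 0.3972]
tool_rot: [0.029, -3.134, 0.013]
ft_force: [-0.6, 0.2, 0.1]
grip_width: 0.573
```

```bash
python3 -c "
from h import *
go([.628,.2745,.134])"
```

```text
pos [0.592  0.3193 0.3972] d world [ 0.036  -0.0448 -0.0992] tool cm [-3.59 -4.46  9.93] in target frame [-3.6  -4.48  9.92] turn [-0.009 -0.007  0.018] F [-0.6  0.2  0.1] grip 0.5733409246404932 t 1.775
```

Request:
{"op": "play_rows", "data": {
  "targets": "-1.8 -2.2 0 -0.009 -0.007 0.018 0.15; -1.8 -2.2 0 0 0 0 0.15; 0 0 0 0 0 0 0.15; 0 0 0 0 0 0 0.15"
}}

```text
time: 2.28
position: [0.627, 0.2782, 0.3964]
tool_rot: [0.008, -3.139, -0.005]
ft_force: [1.0, 0.5, -0.4]
grip_width: 0.576
```

```bash
python3 -c "
from h import *
go([.628,.2745,.134])
for n in ('scene','wrist','top'):
  im=ctrl.get_image(n);cv2.imwrite(f'pics/{n}1.png',im['pixels'])
  if n=='wrist':
    w=world(im);print(knob(w,(.628,.2745),.1445))"
```

```text
pos [0.627  0.2782 0.3964] d world [ 0.001  -0.0037 -0.0984] tool cm [-0.12 -0.4   9.84] in target frame [-0.1  -0.37  9.84] turn [ 0.003 -0.003  0.005] F [ 1.   0.5 -0.4] grip 0.575502661764114 t 2.275
[6.282e-01 2.730e-01 1.437e-01 9.070e+02 2.430e-02 2.510e-02]
```

View pics/scene1.png

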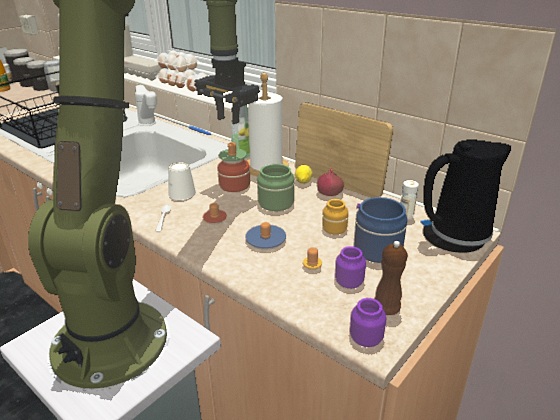

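View pics/wrist1.png

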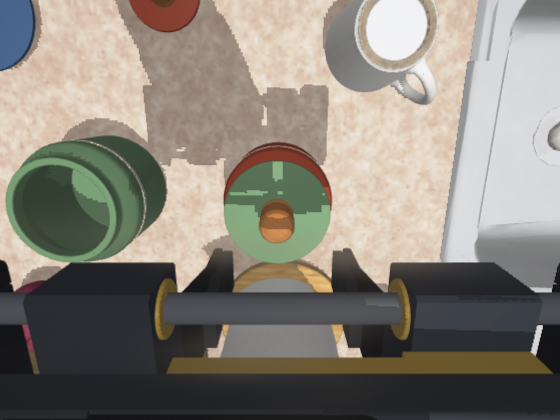

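The wrist view shows the green knob at (277,222), between the fingers. It measures (0.628, 0.273), which agrees with the other two cameras, so I'm descending.

Request:
{"op": "play_rows", "data": {
  "targets": "-0.1 -0.5 2.5 0.003 -0.003 0.005 0.15; 0 0 2.5 0 0 0 0.15; 0 0 2 0 0 0 0.15; 0 0 1 0 0 0 0.15; 0 0 0 0 0 0 0.15; 0 0 0 0 0 0 0.15"
}}

```text
time: 3.18
position: [0.6264, 0.2777, 0.3164]
tool_rot: [-0.01, 3.138, 0.005]
ft_force: [0.7, -0.5, -0.7]
grip_width: 0.575
```

```bash
python3 -c "
from h import *
go([.628,.2735,.134])"
```

```text
pos [0.6264 0.2777 0.3164] d world [ 0.0016 -0.0042 -0.0184] tool cm [-0.15 -0.43  1.84] in target frame [-0.16 -0.42  1.84] turn [0.003 0.004 0.006] F [ 0.7 -0.5 -0.7] grip 0.5745641197583496 t 3.175
```

Request:
{"op": "play_rows", "data": {
  "targets": "-0.2 -0.5 0.9 0 0 0 0.15; 0 0 0.9 0 0 0 0.15; 0 0 0 0 0 0 0.15"
}}

```text
time: 3.55
position: [0.6292, 0.2722, 0.2986]
tool_rot: [-0.009, 3.136, 0.006]
ft_force: [-0.2, -0.7, -0.1]
grip_width: 0.575
```

```bash
python3 -c "
from h import *
go([.628,.2735,.134])"
```

```text
pos [0.6292 0.2722 0.2986] d world [-0.0012  0.0013 -0.0006] tool cm [0.12 0.13 0.06] in target frame [0.12 0.13 0.06] turn [0.004 0.006 0.006] F [-0.2 -0.7 -0.1] grip 0.5746452861595678 t 3.55
```

Close, then lift.

Request:
{"op": "play_rows", "data": {
  "targets": "0.1 0.1 0 0 0 0 -1; 0 0 0 0 0 0 -1; 0 0 0 0 0 0 -1; 0 0 0 0 0 0 -1; 0 0 0 0 0 0 -1; 0 0 0 0 0 0 -1; 0 0 -0.5 0 0 0 -1; 0 0 -1 0 0 0 -1; 0 0 -2 0 0 0 -1; 0 0 -2 0 0 0 -1; 0 0 -1.5 0 0 0 -1; 0 0 0 0 0 0 -1; 0 0 0 0 0 0 -1",
  "newtons": 25
}}

```text
time: 5.18
position: [0.6279, 0.2732, 0.3761]
tool_rot: [-0.009, 3.132, 0.009]
ft_force: [-0.5, 0.6, -2.2]
grip_width: 0.291
```

```bash
cat > look.py <<'E'
import sys
from h import *
tag=sys.argv[1]
for n in sys.argv[2:]:
  im=ctrl.get_image(n);cv2.imwrite(f'pics/{n}{tag}.png',im['pixels']);np.savez(f'{n}{tag}.npz',**im)
E
python3 look.py 2 scene top wrist; python3 - <<'E'
from h import *
for n in("top2","scene2","wrist2"):
    w=world(dict(np.load(n+".npz")))
    print(n,"redrim",rim(w,(.628,.272),"red"),"green",rim(w,(.628,.101),"green"),"yel",rim(w,(.62,-.1115),"yellow"))
go([.6275,.101,.20])
E
```

```text
top2 redrim [ 0.5859  0.244   0.0915 58.    ] green [6.286e-01 1.016e-01 1.069e-01 2.150e+02] yel [ 6.213e-01 -1.105e-01  7.950e-02  1.000e+02]
scene2 redrim [ 0.6287  0.274   0.0909 84.    ] green [6.263e-01 1.001e-01 1.068e-01 1.390e+02] yel [ 6.195e-01 -1.118e-01  7.920e-02  8.600e+01]
wrist2 redrim [6.294e-01 2.729e-01 9.140e-02 5.600e+02] green [6.275e-01 1.012e-01 1.075e-01 2.690e+03] yel None
pos [0.6279 0.2732 0.3756] d world [-0.0004 -0.1722 -0.0116] tool cm [  0.15 -17.22   1.06] in target frame [  0.04 -17.22   1.16] turn [0.006 0.009 0.006] F [ 0.1 -0.3 -1.4] grip 0.2958900495414946 t 5.325
```

View pics/scene2.png

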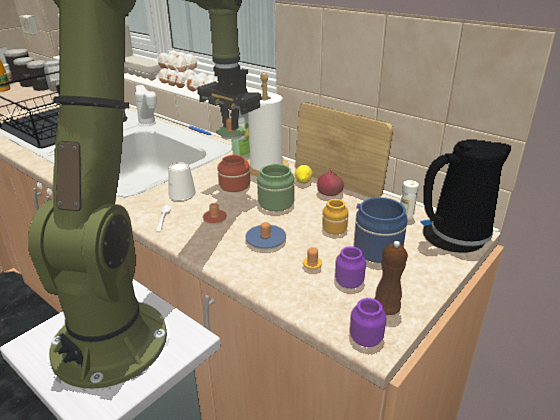

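View pics/wrist2.png

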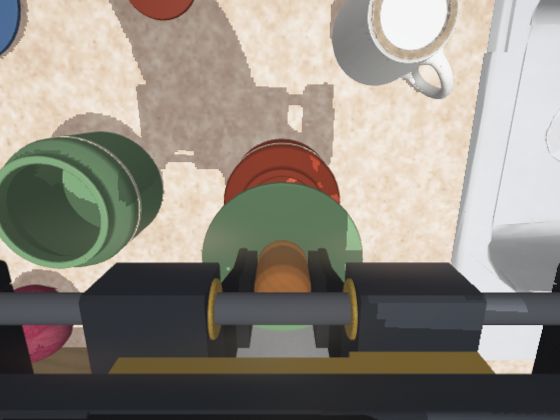

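The lid is lifted: its disc is at wrist (282,255) and the open red rim shows beneath it. Now carrying it over to the green jar.

Request:
{"op": "play_rows", "data": {
  "targets": "0 -1.5 0 0.006 0.009 0.006 -1; 0 -3 0 0 0 0 -1; 0 -3 0 0 0 0 -1; 0 -3 0 0 0 0 -1; 0 -3 0 0 0 0 -1; 0 -2 0 0 0 0 -1; 0 -1 0 0 0 0 -1; 0 0 0 0 0 0 -1; 0 0 0 0 0 0 -1"
}}

```text
time: 6.45
position: [0.6267, 0.0982, 0.3716]
tool_rot: [-0.005, -3.132, 0.008]
ft_force: [0.5, 1.1, -0.7]
grip_width: 0.294
```

```bash
python3 -c "
from h import *
go([.6275,.101,.17])"
```

```text
pos [0.6267 0.0982 0.3716] d world [ 0.0008  0.0028 -0.0376] tool cm [-0.11  0.3   3.76] in target frame [-0.08  0.28  3.76] turn [-0.005 -0.01  -0.003] F [ 0.5  1.1 -0.7] grip 0.2939618461137182 t 6.45
```

Request:
{"op": "play_rows", "data": {
  "targets": "-0.1 0.3 2 -0.005 -0.01 -0.003 -1; 0 0 2 0 0 0 -1; 0 0 1 0 0 0 -1; 0 0 0 0 0 0 -1; 0 0 0 0 0 0 -1"
}}

```text
time: 7.08
position: [0.6278, 0.1075, 0.3214]
tool_rot: [-0.013, 3.139, 0.005]
ft_force: [-0.2, -0.1, 0.2]
grip_width: 0.292
```

```bash
python3 -c "
from h import *
go([.6275,.101,.1385])"; python3 look.py 3 wrist scene; python3 - <<'E'
from h import *
for n in("scene3","wrist3"):
    w=world(dict(np.load(n+".npz")))
    print(n,"green",rim(w,(.628,.101),"green"))
    p=near(w,(.6275,.101),.06,.13,.15);print(np.histogram(p[:,2],bins=np.arange(.13,.152,.002)))
    print((p.min(0)+p.max(0))/2,np.ptp(p,axis=0),circ(p[:,:2],.03))
E
```

```text
pos [0.6278 0.1075 0.3214] d world [-0.0003 -0.0065 -0.0189] tool cm [ 0.04 -0.66  1.89] in target frame [ 0.03 -0.65  1.89] turn [0.003 0.003 0.008] F [-0.2 -0.1  0.2] grip 0.2919391709386206 t 7.075
scene3 green [ 0.6262  0.1005  0.1068 97.    ]
(array([129,  64,   7,   9,   4,   9,  13,  11,  14,   5]), array([0.13 , 0.132, 0.134, 0.136, 0.138, 0.14 , 0.142, 0.144, 0.146,
       0.148, 0.15 ]))
[0.62633094 0.10894836 0.13980413] [0.0838187  0.08307467 0.01960347] [0.63540791 0.11151452]
wrist3 green [5.652e-01 6.090e-02 1.075e-01 1.423e+03]
(array([8390,  859,  152,   65,   39,  108,  141,  140,  160,  170]), array([0.13 , 0.132, 0.134, 0.136, 0.138, 0.14 , 0.142, 0.144, 0.146,
       0.148, 0.15 ]))
[0.6276975  0.10649366 0.13997131] [0.08562432 0.08498783 0.01994208] [0.62816898 0.10653458]
```

View pics/wrist3.png

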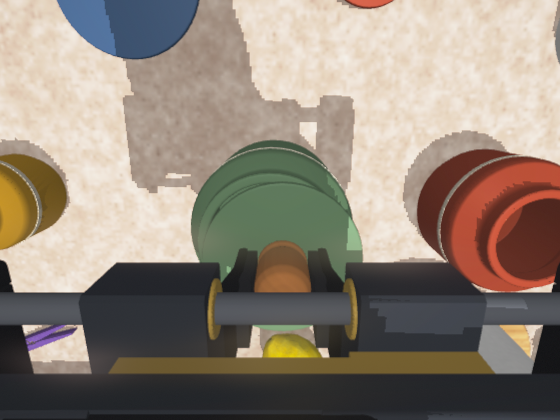

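Request:
{"op": "play_rows", "data": {
  "targets": "0 -0.6 0 0 0 0 -1; 0 0 0 0 0 0 -1; 0 0 0 0 0 0 -1"
}}

```text
time: 7.55
position: [0.6282, 0.1003, 0.3228]
tool_rot: [-0.011, 3.137, 0.005]
ft_force: [-0.2, 0.3, -1.2]
grip_width: 0.291
```

```bash
python3 -c "
from h import *
go([.6275,.101,.1385])"
```

```text
pos [0.6282 0.1003 0.3228] d world [-0.0007  0.0007 -0.0203] tool cm [0.08 0.06 2.03] in target frame [0.07 0.07 2.03] turn [0.003 0.005 0.007] F [-0.2  0.3 -1.2] grip 0.2913202612827606 t 7.55
```

Request:
{"op": "play_rows", "data": {
  "targets": "0.1 0 0.6 0 0 0 -1; 0 0 0.6 0 0 0 -1; 0 0 0.4 0 0 0 -1; 0 0 0 0 0 0 -1"
}}

```text
time: 8.05
position: [0.627, 0.1004, 0.3051]
tool_rot: [-0.011, 3.138, 0.005]
ft_force: [-0.5, -0.3, -0.4]
grip_width: 0.291
```

```bash
python3 -c "
from h import *
go([.6275,.101,.1385])"
```

```text
pos [0.627  0.1004 0.3051] d world [ 0.0005  0.0006 -0.0026] tool cm [-0.05  0.06  0.26] in target frame [-0.05  0.06  0.26] turn [0.003 0.004 0.007] F [-0.5 -0.3 -0.4] grip 0.29093157376887613 t 8.05
```

Forces are near zero with the plug 9 mm in. I'll go down the last 2–3 mm, release, then rise.

Request:
{"op": "play_rows", "data": {
  "targets": "0 0 0.2 0 0 0 -1; 0 0 0.1 0 0 0 -1; 0 0 0 0 0 0 0.15; 0 0 0 0 0 0 0.15; 0 0 0 0 0 0 0.15; 0 0 0 0 0 0 0.15; 0 0 -2 0 0 0 0.15; 0 0 -3 0 0 0 0.15; 0 0 -3 0 0 0 0.15; 0 0 0 0 0 0 0.15"
}}

```text
time: 9.3
position: [0.6272, 0.1002, 0.3897]
tool_rot: [-0.011, 3.133, 0.007]
ft_force: [-0.1, 0.6, 0.3]
grip_width: 0.577
```

```bash
cat > chk.py <<'E'
import sys
from h import *
# disc tops: plane fit around a lid; args tag cams... then col x y
LR={"yellow":23,"red":33,"green":43,"blue":53}
def disc(w,c,col):
    h=JAR[col][0]/1000
    p=near(w,c,LR[col]/1000+.004,h-.006,h+.03)
    r=np.hypot(*(p[:,:2]-c).T); p=p[r>.016]
    top=p[p[:,2]>h-.003]
    for _ in range(5):
        A=np.c_[top[:,:2]-c,np.ones(len(top))];q=np.linalg.lstsq(A,top[:,2],rcond=None)[0]
        e=top[:,2]-A@q; top=top[np.abs(e)<.003]
    return "z %.4f (home %.4f) tilt %.3f n %d"%(q[2],h+.005,np.hypot(*q[:2]),len(top)),"bbox c",np.round((top.min(0)+top.max(0))/2,4)[:2]
E
python3 look.py 4 scene top wrist; python3 - <<'E'
from chk import *
for n in("scene4","wrist4","top4"):
    w=world(dict(np.load(n+".npz")))
    print(n,"green",disc(w,np.array([.6275,.101]),"green"),knob(w,(.6275,.101),.148))
    print("redrim",rim(w,(.628,.273),"red"),"redknob",knob(w,(.446,.168),.052))
go([.446,.168,.042])
E
```

```text
scene4 green ('z 0.1126 (home 0.1130) tilt 0.011 n 255', 'bbox c', array([0.626 , 0.1019])) [6.241e-01 9.910e-02 1.473e-01 3.400e+01 2.380e-02 2.270e-02]
redrim [6.281e-01 2.730e-01 9.060e-02 9.500e+01] redknob [4.445e-01 1.678e-01 5.130e-02 3.800e+01 2.370e-02 2.240e-02]
wrist4 green ('z 0.1127 (home 0.1130) tilt 0.002 n 7770', 'bbox c', array([0.6276, 0.0996])) [6.272e-01 9.960e-02 1.477e-01 1.042e+03 2.480e-02 2.500e-02]
redrim [6.296e-01 2.718e-01 9.120e-02 1.904e+03] redknob None
top4 green ('z 0.1148 (home 0.1130) tilt 0.081 n 42', 'bbox c', array([0.6108, 0.0684])) None
redrim [6.303e-01 2.744e-01 9.130e-02 1.640e+02] redknob None
pos [0.6262 0.1002 0.3851] d world [-0.1802  0.0678 -0.1791] tool cm [18.    6.86 17.9 ] in target frame [18.02  6.78 17.91] turn [0.003 0.002 0.007] F [-0.3  0.6  0.4] grip 0.5745565604601589 t 9.45
```

View pics/scene4.png

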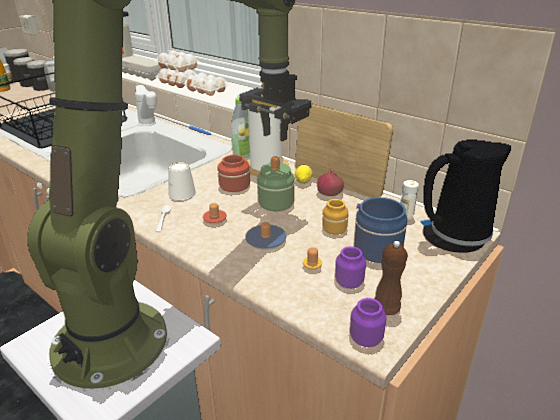

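The green lid is home: disc at 112.6 mm against 113, and level. Red lid next.

Request:
{"op": "play_rows", "data": {
  "targets": "3 1.1 0 0 0 0 0.15; 3 1.1 0 0 0 0 0.15; 3 1.1 0 0 0 0 0.15; 3 1.1 0 0 0 0 0.15; 3 1.1 1 0 0 0 0.15; 3 1.1 3 0 0 0 0.15; 0 0 4 0 0 0 0.15; 0 0 3 0 0 0 0.15; 0 0 0 0 0 0 0.15; 0 0 0 0 0 0 0.15"
}}

```text
time: 10.7
position: [0.4346, 0.1656, 0.2623]
tool_rot: [0.013, -3.125, 0.007]
ft_force: [-0.1, 0.0, 0.8]
grip_width: 0.575
```

```bash
python3 look.py 5 wrist;python3 -c "
from h import *
w=world(dict(np.load('wrist5.npz')));print(knob(w,(.446,.168),.053))
go([.4455,.168,.042])"
```

```text
[4.451e-01 1.685e-01 5.180e-02 1.181e+03 2.400e-02 2.430e-02]
pos [0.4345 0.1655 0.2623] d world [ 0.011   0.0025 -0.0563] tool cm [-1.19  0.26  5.61] in target frame [-1.1   0.25  5.63] turn [-0.005 -0.016  0.008] F [ 1.2 -0.5  0.5] grip 0.5756303407815405 t 10.75
```

View pics/wrist5.png

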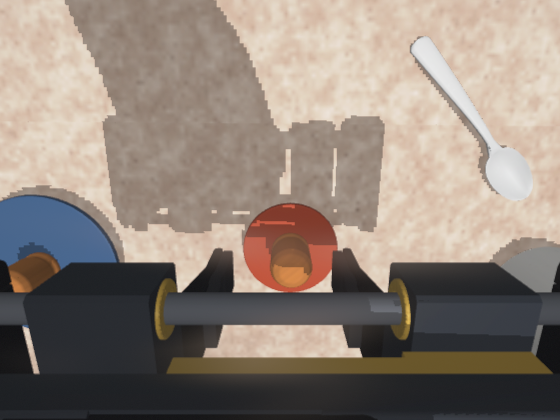

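Request:
{"op": "play_rows", "data": {
  "targets": "-1.1 0.2 1.5 -0.005 -0.016 0.008 0.15; 0 0 1.5 0 0 0 0.15; 0 0 0 0 0 0 0.15; 0 0 0 0 0 0 0.15"
}}

```text
time: 11.25
position: [0.447, 0.168, 0.2348]
tool_rot: [0.001, 3.137, 0.004]
ft_force: [-0.5, 1.2, 0.3]
grip_width: 0.579
```

```bash
python3 -c "
from h import *
go([.4452,.1685,.042])"
```

```text
pos [0.447  0.168  0.2348] d world [-0.0018  0.0005 -0.0288] tool cm [0.19 0.04 2.88] in target frame [0.18 0.05 2.88] turn [ 0.003  0.005 -0.001] F [-0.5  1.2  0.3] grip 0.5786451077152116 t 11.25
```

Request:
{"op": "play_rows", "data": {
  "targets": "0.2 0 1.5 0 0 0 0.15; 0 0 1.3 0 0 0 0.15; 0 0 0 0 0 0 0.15; 0 0 0 0 0 0 0.15"
}}

```text
time: 11.75
position: [0.4447, 0.1681, 0.2051]
tool_rot: [0.0, 3.137, 0.004]
ft_force: [-0.1, -1.0, 0.1]
grip_width: 0.576
```

```bash
python3 -c "
from h import *
go([.4452,.1685,.042])"
```

```text
pos [0.4447 0.1681 0.2051] d world [0.0005 0.0004 0.0009] tool cm [-0.05  0.04 -0.09] in target frame [-0.05  0.04 -0.09] turn [ 0.003  0.005 -0.   ] F [-0.1 -1.   0.1] grip 0.5756199723767909 t 11.75
```

Request:
{"op": "play_rows", "data": {
  "targets": "0 0 0 0 0 0 -1; 0 0 0 0 0 0 -1; 0 0 0 0 0 0 -1; 0 0 0 0 0 0 -1; 0 0 0 0 0 0 -1; 0 0 -0.5 0 0 0 -1; 0 0 -2 0 0 0 -1; 0 0 -3 0 0 0 -1; 0 0 -3 0 0 0 -1; 0 0 -2.5 0 0 0 -1; 0 0 -1 0 0 0 -1; 0 0 0 0 0 0 -1; 0 0 0 0 0 0 -1"
}}

```text
time: 13.38
position: [0.4431, 0.1672, 0.3285]
tool_rot: [0.001, 3.14, 0.002]
ft_force: [-0.1, 1.1, -1.8]
grip_width: 0.289
```

```bash
python3 -c "
from h import *
go([.629,.2728,.1225])"; python3 look.py 6 wrist
```

```text
pos [0.4431 0.1672 0.3285] d world [ 0.1859  0.1056 -0.042 ] tool cm [-18.57  10.57   4.25] in target frame [-18.59  10.56   4.2 ] turn [ 0.002  0.002 -0.001] F [-0.1  1.1 -1.8] grip 0.28949738884739856 t 13.375
```

View pics/wrist6.png

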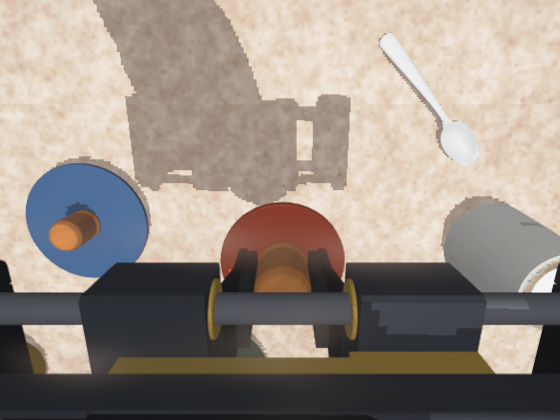

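Request:
{"op": "play_rows", "data": {
  "targets": "-1.5 0.8 0 0 0 0 -1; -3 1.7 0 0 0 0 -1; -3 1.7 0 0 0 0 -1; -3 1.7 0 0 0 0 -1; -3 1.7 0 0 0 0 -1; -2.5 1.5 0 0 0 0 -1; -1.5 0.9 0 0 0 0 -1; 0 0 0 0 0 0 -1; 0 0 0 0 0 0 -1"
}}

```text
time: 14.55
position: [0.6278, 0.2736, 0.317]
tool_rot: [0.001, -3.135, 0.004]
ft_force: [-1.3, 0.1, -1.3]
grip_width: 0.291
```

```bash
python3 -c "
from h import *
go([.629,.2728,.121])"
```

```text
pos [0.6278 0.2736 0.317 ] d world [ 0.0012 -0.0008 -0.032 ] tool cm [-0.14 -0.07  3.2 ] in target frame [-0.12 -0.08  3.2 ] turn [-0.003 -0.007  0.001] F [-1.3  0.1 -1.3] grip 0.2909220541481653 t 14.55
```

Request:
{"op": "play_rows", "data": {
  "targets": "-0.1 -0.1 1 0 -0.006 0 -1; 0 0 0.6 0 0 0 -1; 0 0 0 0 0 0 -1; 0 0 0 0 0 0 -1"
}}

```text
time: 15.05
position: [0.6277, 0.2714, 0.2996]
tool_rot: [0.0, -3.14, 0.006]
ft_force: [0.8, -0.2, -1.7]
grip_width: 0.29
```

```bash
python3 -c "
from h import *
go([.629,.2728,.121])"
```

```text
pos [0.6277 0.2714 0.2996] d world [ 0.0013  0.0014 -0.0146] tool cm [-0.14  0.15  1.46] in target frame [-0.13  0.14  1.46] turn [-0.004 -0.002  0.   ] F [ 0.8 -0.2 -1.7] grip 0.2897034787217989 t 15.05
```

Request:
{"op": "play_rows", "data": {
  "targets": "-0.15 0.15 0.3 0 0 0 -1; 0 0 0.5 0 0 0 -1; 0 0 0.3 0 0 0 -1; 0 0 0 0 0 0 -1"
}}

```text
time: 15.55
position: [0.6293, 0.2731, 0.2884]
tool_rot: [0.0, -3.141, 0.005]
ft_force: [-0.5, 0.1, -1.6]
grip_width: 0.289
```

```bash
python3 -c "
from h import *
go([.629,.2728,.121])"
```

```text
pos [0.6293 0.2731 0.2884] d world [-0.0003 -0.0003 -0.0034] tool cm [ 0.03 -0.03  0.34] in target frame [ 0.03 -0.03  0.34] turn [-0.003 -0.001  0.   ] F [-0.5  0.1 -1.6] grip 0.28884345522611143 t 15.55
```

Request:
{"op": "play_rows", "data": {
  "targets": "0 0 0.2 0 0 0 -1; 0 0 0.15 0 0 0 -1; 0 0 0 0 0 0 0.15; 0 0 0 0 0 0 0.15; 0 0 0 0 0 0 0.15; 0 0 0 0 0 0 0.15; 0 0 -2 0 0 0 0.15; 0 0 -3 0 0 0 0.15; 0 0 -3 0 0 0 0.15; 0 0 0 0 0 0 0.15"
}}

```text
time: 16.8
position: [0.6299, 0.2735, 0.373]
tool_rot: [-0.0, 3.138, -0.001]
ft_force: [-0.5, 0.2, -0.8]
grip_width: 0.575
```

```bash
python3 look.py 7 scene wrist; python3 - <<'E'
from chk import *
for n in("scene7","wrist7"):
    w=world(dict(np.load(n+".npz")))
    print(n,"red",disc(w,np.array([.629,.2728]),"red"),knob(w,(.629,.2728),.132))
    print("blue",knob(w,(.461,-.0055),.052),rim(w,(.61,-.249),"blue"))
go([.4615,-.0055,.042])
E
```

```text
scene7 red ('z 0.0964 (home 0.0970) tilt 0.012 n 110', 'bbox c', array([0.6269, 0.2741])) [6.278e-01 2.691e-01 1.304e-01 2.700e+01 2.840e-02 2.090e-02]
blue [ 4.612e-01 -6.200e-03  5.150e-02  5.000e+01  2.260e-02  2.300e-02] [ 6.085e-01 -2.496e-01  1.213e-01  2.730e+02]
wrist7 red ('z 0.0967 (home 0.0970) tilt 0.003 n 3868', 'bbox c', array([0.6292, 0.2714])) [6.285e-01 2.711e-01 1.318e-01 1.043e+03 2.480e-02 2.440e-02]
blue None None
pos [0.6292 0.2732 0.3692] d world [-0.1677 -0.2787 -0.1632] tool cm [ 16.75 -27.81  16.43] in target frame [ 16.77 -27.87  16.32] turn [-0.003 -0.001  0.   ] F [ 0.3 -0.2 -0.3] grip 0.5738562380738567 t 16.9
```

View pics/wrist7.png

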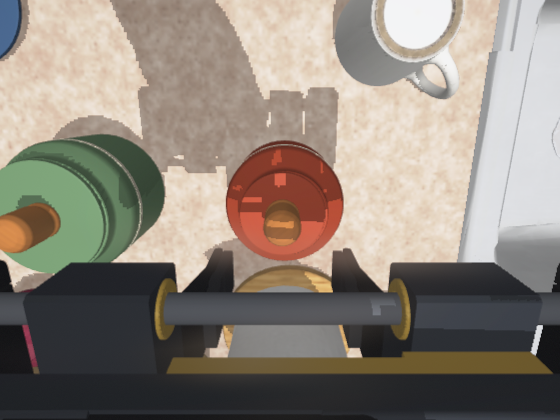

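The red lid is seated and level. Blue lid next.

Request:
{"op": "play_rows", "data": {
  "targets": "1.5 -2.5 0 0 0 0 0.15; 2.4 -4 0 0 0 0 0.15; 2.4 -4 0 0 0 0 0.15; 2.4 -4 0 0 0 0 0.15; 2.4 -4 0 0 0 0 0.15; 2.4 -4 0 0 0 0 0.15; 2.2 -3.6 2 0 0 0 0.15; 0.9 -1.5 3 0 0 0 0.15; 0 0 3 0 0 0 0.15; 0 0 2 0 0 0 0.15; 0 0 0 0 0 0 0.15; 0 0 0 0 0 0 0.15"
}}

```text
time: 18.4
position: [0.4502, -0.0133, 0.2562]
tool_rot: [-0.001, -3.119, 0.011]
ft_force: [0.1, 0.1, 0.6]
grip_width: 0.576
```

```bash
python3 look.py 8 wrist;python3 -c "
from h import *
w=world(dict(np.load('wrist8.npz')));print(knob(w,(.4615,-.0055),.052))
go([.4615,-.0055,.041])"
```

```text
[ 4.601e-01 -6.300e-03  5.180e-02  1.277e+03  2.270e-02  2.500e-02]
pos [ 0.4502 -0.0133  0.2562] d world [ 0.0113  0.0078 -0.0512] tool cm [-1.25  0.81  5.09] in target frame [-1.13  0.78  5.12] turn [-0.007 -0.023 -0.001] F [ 0.6  0.5 -0. ] grip 0.5746105578990794 t 18.45
```

View pics/wrist8.png

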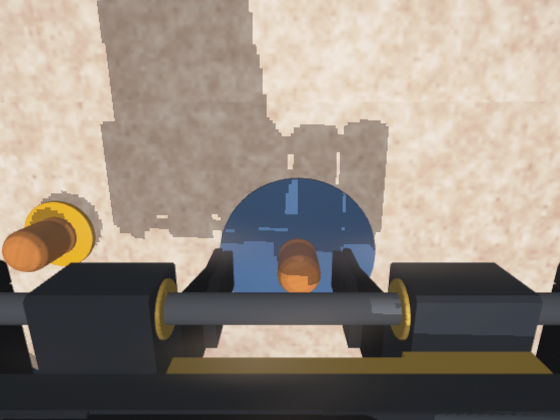

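Request:
{"op": "play_rows", "data": {
  "targets": "-1.1 0.7 1.5 -0.006 -0.023 0 0.15; 0 0 1 0 0 0 0.15; 0 0 0 0 0 0 0.15; 0 0 0 0 0 0 0.15"
}}

```text
time: 18.95
position: [0.462, -0.0063, 0.233]
tool_rot: [0.0, 3.137, -0.001]
ft_force: [0.0, -0.0, 0.6]
grip_width: 0.57
```

```bash
python3 -c "
from h import *
go([.461,-.006,.041])"
```

```text
pos [ 0.462  -0.0063  0.233 ] d world [-0.001   0.0003 -0.028 ] tool cm [0.12 0.03 2.8 ] in target frame [0.1  0.03 2.8 ] turn [-0.001  0.004 -0.   ] F [ 0.  -0.   0.6] grip 0.5698451908789834 t 18.95
```

Request:
{"op": "play_rows", "data": {
  "targets": "0.1 0 1.5 0 0 0 0.15; 0 0 1.3 0 0 0 0.15; 0 0 0 0 0 0 0.15; 0 0 0 0 0 0 0.15"
}}

```text
time: 19.45
position: [0.4608, -0.0066, 0.2032]
tool_rot: [0.001, 3.138, -0.001]
ft_force: [0.2, -0.5, 0.1]
grip_width: 0.572
```

```bash
python3 -c "
from h import *
go([.461,-.006,.041])"
```

```text
pos [ 0.4608 -0.0066  0.2032] d world [0.0002 0.0006 0.0018] tool cm [-0.02  0.06 -0.18] in target frame [-0.02  0.06 -0.18] turn [-0.001  0.004 -0.001] F [ 0.2 -0.5  0.1] grip 0.5717392075844205 t 19.45
```

Request:
{"op": "play_rows", "data": {
  "targets": "0 0 0 0 0 0 -1; 0 0 0 0 0 0 -1; 0 0 0 0 0 0 -1; 0 0 0 0 0 0 -1; 0 0 0 0 0 0 -1; 0 0 -0.5 0 0 0 -1; 0 0 -2 0 0 0 -1; 0 0 -3 0 0 0 -1; 0 0 -3 0 0 0 -1; 0 0 -3 0 0 0 -1; 0 0 -3 0 0 0 -1; 0 0 -1.5 0 0 0 -1; 0 0 0 0 0 0 -1; 0 0 0 0 0 0 -1",
  "newtons": 28
}}

```text
time: 21.2
position: [0.4586, -0.0069, 0.3676]
tool_rot: [0.002, 3.142, -0.002]
ft_force: [0.3, 0.4, -1.2]
grip_width: 0.291
```

```bash
python3 look.py 9 wrist; python3 -c "
from h import *
go([.6095,-.249,.149])"
```

```text
pos [ 0.4586 -0.0069  0.3674] d world [ 0.1509 -0.2421 -0.0544] tool cm [-15.12 -24.18   5.47] in target frame [-15.09 -24.21   5.44] turn [-0.001 -0.    -0.001] F [ 0.3 -0.1 -1.2] grip 0.2955164224761459 t 21.25
```

View pics/wrist9.png

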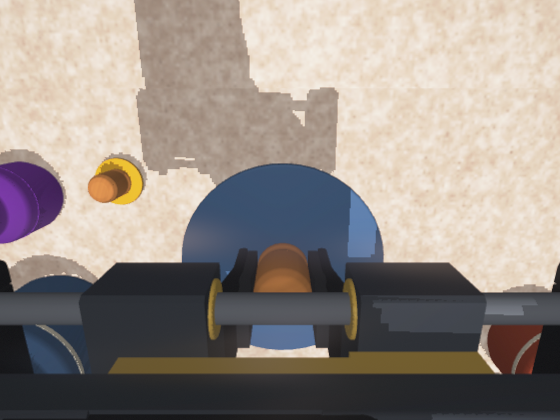

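Request:
{"op": "play_rows", "data": {
  "targets": "-1 -1.6 0 0 0 0 -1; -2 -3.2 0 0 0 0 -1; -2 -3.2 0 0 0 0 -1; -2 -3.2 0 0 0 0 -1; -2 -3.2 0 0 0 0 -1; -2 -3.2 0 0 0 0 -1; -2 -3.2 0 0 0 0 -1; -1 -1.6 0 0 0 0 -1; 0 0 0 0 0 0 -1; 0 0 0 0 0 0 -1"
}}

```text
time: 22.5
position: [0.6005, -0.2346, 0.3508]
tool_rot: [0.005, -3.117, -0.001]
ft_force: [-0.1, 0.8, -1.2]
grip_width: 0.291
```

```bash
python3 look.py 10 wrist scene; python3 -c "
from h import *
for n in ('wrist10','scene10'):
  w=world(dict(np.load(n+'.npz')));print(rim(w,(.6095,-.249),'blue'))
go([.6095,-.249,.149])"
```

```text
[ 5.713e-01 -3.435e-01  1.216e-01  3.270e+02]
[ 6.086e-01 -2.494e-01  1.213e-01  1.820e+02]
pos [ 0.6005 -0.2343  0.3512] d world [ 0.009  -0.0147 -0.0382] tool cm [-0.99 -1.47  3.8 ] in target frame [-0.9  -1.47  3.82] turn [ 0.001 -0.024  0.004] F [ 0.5  0.1 -1. ] grip 0.29307575731720653 t 22.6
```

View pics/scene10.png

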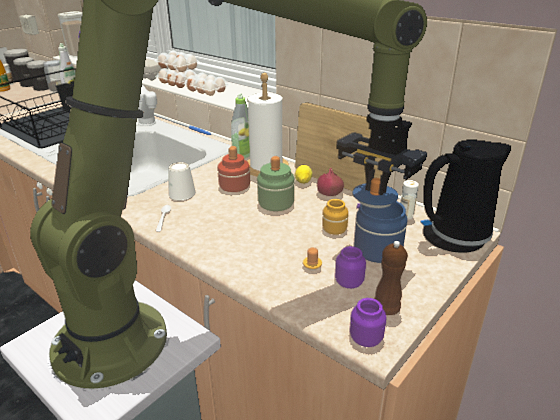

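Request:
{"op": "play_rows", "data": {
  "targets": "-0.8 -1.4 0 0 -0.023 0.004 -1; 0 0 1 0 0 0 -1; 0 0 0 0 0 0 -1; 0 0 0 0 0 0 -1"
}}

```text
time: 23.1
position: [0.6089, -0.2479, 0.3408]
tool_rot: [-0.002, 3.14, 0.002]
ft_force: [0.6, -0.7, -1.7]
grip_width: 0.29
```

```bash
python3 -c "
from h import *
go([.6098,-.249,.149])"
```

```text
pos [ 0.6089 -0.2479  0.3408] d world [ 0.0009 -0.0011 -0.0278] tool cm [-0.09 -0.12  2.78] in target frame [-0.09 -0.11  2.78] turn [0.001 0.002 0.001] F [ 0.6 -0.7 -1.7] grip 0.2903696414663292 t 23.1
```

Request:
{"op": "play_rows", "data": {
  "targets": "-0.1 -0.1 0.7 0 0 0 -1; 0 0 0.7 0 0 0 -1; 0 0 0 0 0 0 -1; 0 0 0 0 0 0 -1"
}}

```text
time: 23.6
position: [0.61, -0.2484, 0.3257]
tool_rot: [-0.003, 3.14, 0.003]
ft_force: [0.2, -0.8, -1.3]
grip_width: 0.289
```

```bash
python3 -c "
from h import *
go([.6098,-.249,.149])"
```

```text
pos [ 0.61   -0.2484  0.3257] d world [-0.0002 -0.0006 -0.0127] tool cm [ 0.02 -0.06  1.27] in target frame [ 0.02 -0.06  1.27] turn [0.002 0.001 0.002] F [ 0.2 -0.8 -1.3] grip 0.289053994005177 t 23.6
```

Request:
{"op": "play_rows", "data": {
  "targets": "0 0 0.5 0 0 0 -1; 0 0 0.4 0 0 0 -1; 0 0 0 0 0 0 -1; 0 0 0 0 0 0 -1"
}}

```text
time: 24.1
position: [0.6101, -0.2484, 0.3162]
tool_rot: [-0.003, 3.14, 0.003]
ft_force: [-0.3, 0.6, -1.2]
grip_width: 0.29
```

```bash
python3 -c "
from h import *
go([.6098,-.249,.149])"
```

```text
pos [ 0.6101 -0.2484  0.3162] d world [-0.0003 -0.0006 -0.0032] tool cm [ 0.03 -0.06  0.32] in target frame [ 0.03 -0.06  0.32] turn [0.002 0.002 0.002] F [-0.3  0.6 -1.2] grip 0.2898134882576085 t 24.1
```

Request:
{"op": "play_rows", "data": {
  "targets": "0 0 0.2 0 0 0 -1; 0 0 0.1 0 0 0 -1; 0 0 0 0 0 0 0.15; 0 0 0 0 0 0 0.15; 0 0 0 0 0 0 0.15; 0 0 0 0 0 0 0.15; 0 0 -2 0 0 0 0.15; 0 0 -3 0 0 0 0.15; 0 0 -3 0 0 0 0.15; 0 0 0 0 0 0 0.15"
}}

```text
time: 25.35
position: [0.6103, -0.2491, 0.4013]
tool_rot: [-0.003, 3.135, -0.0]
ft_force: [0.2, 0.6, 0.2]
grip_width: 0.575
```

```bash
python3 look.py 11 scene wrist; python3 - <<'E'
from chk import *
for n in("scene11","wrist11"):
    w=world(dict(np.load(n+".npz")))
    print(n,"blue",disc(w,np.array([.6098,-.249]),"blue"),knob(w,(.6098,-.249),.162))
    print("yel",knob(w,(.446,-.1655),.052),rim(w,(.62,-.1115),"yellow"))
go([.4465,-.1655,.041])
E
```

```text
scene11 blue ('z 0.1270 (home 0.1270) tilt 0.012 n 639', 'bbox c', array([ 0.6087, -0.2484])) [ 6.074e-01 -2.487e-01  1.616e-01  5.300e+01  2.310e-02  2.520e-02]
yel [ 4.457e-01 -1.665e-01  5.120e-02  5.800e+01  1.890e-02  2.260e-02] [ 6.187e-01 -1.122e-01  7.920e-02  8.800e+01]
wrist11 blue ('z 0.1267 (home 0.1270) tilt 0.001 n 12753', 'bbox c', array([ 0.61  , -0.2498])) [ 6.096e-01 -2.494e-01  1.618e-01  1.053e+03  2.500e-02  2.490e-02]
yel [ 4.530e-01 -1.678e-01  5.130e-02  4.920e+02  1.440e-02  2.510e-02] [ 6.205e-01 -1.137e-01  7.930e-02  1.051e+03]
pos [ 0.6097 -0.2486  0.3978] d world [-0.1632  0.0831 -0.1928] tool cm [16.34  8.31 19.26] in target frame [16.32  8.31 19.28] turn [0.002 0.002 0.002] F [-0.7  0.1 -0. ] grip 0.575906831109237 t 25.45
```

View pics/wrist11.png

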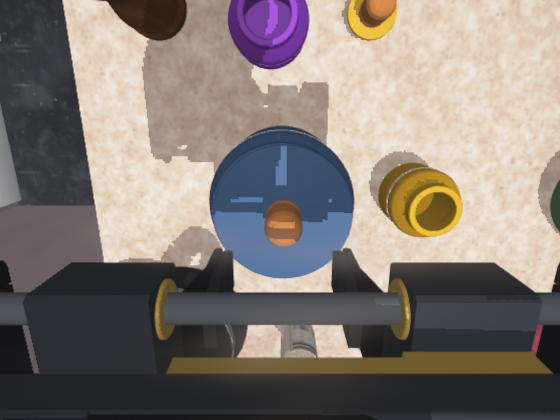

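The blue lid is home. Before going for the yellow lid I'll check the height of the purple jar beside it, since the gripper body will pass over it.

Request:
{"op": "play_rows", "data": {
  "targets": "2.7 1.4 0 0 0 0 0.15; 2.7 1.4 0 0 0 0 0.15; 2.7 1.4 0 0 0 0 0.15; 2.7 1.4 0 0 0 0 0.15; 2.7 1.4 0 0 0 0 0.15; 2 1.2 1 0 0 0 0.15; 0 0 3 0 0 0 0.15; 0 0 4 0 0 0 0.15; 0 0 3 0 0 0 0.15; 0 0 0 0 0 0 0.15; 0 0 0 0 0 0 0.15"
}}

```text
time: 26.82
position: [0.4441, -0.1611, 0.2748]
tool_rot: [0.006, -3.125, -0.009]
ft_force: [1.6, -0.6, 0.4]
grip_width: 0.578
```

```bash
python3 look.py 12 wrist;python3 -c "
from h import *
w=world(dict(np.load('wrist12.npz')));print(knob(w,(.447,-.1655),.052))
for n in ('top0','scene0','wrist11'):
  w=world(dict(np.load(n+'.npz')));p=near(w,(.464,-.269),.045,.02,.12);print(n,p.min(0),p.max(0),rim(w,(.46,-.265),'yellow'))
go([.4465,-.166,.043])"
```

```text
[ 4.469e-01 -1.669e-01  5.180e-02  1.154e+03  2.480e-02  2.500e-02]
top0 [ 0.42899638 -0.29145752  0.02066258] [ 0.49506023 -0.2253323   0.08585677] [ 4.631e-01 -2.592e-01  7.920e-02  9.600e+01]
scene0 [ 0.4261097  -0.29535469  0.02003993] [ 0.49151518 -0.22819928  0.0822021 ] [ 4.604e-01 -2.610e-01  7.950e-02  1.440e+02]
wrist11 [ 0.43906984 -0.295754    0.02001852] [ 0.49633101 -0.22799647  0.08169263] [ 4.627e-01 -2.618e-01  7.950e-02  9.560e+02]
pos [ 0.444  -0.1611  0.2749] d world [ 0.0025 -0.0049 -0.0679] tool cm [-0.36 -0.53  6.78] in target frame [-0.25 -0.49  6.79] turn [ 0.006 -0.017  0.004] F [ 0.3 -0.8 -0.3] grip 0.5767174043261408 t 26.875
```

View pics/wrist12.png

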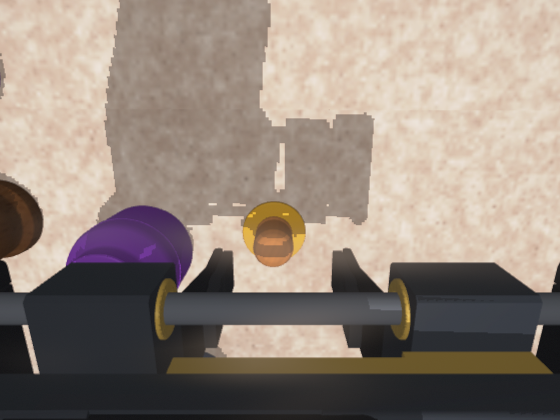

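Request:
{"op": "play_rows", "data": {
  "targets": "-0.2 -0.5 1.5 0.006 -0.017 0.004 0.15; 0 0 1.5 0 0 0 0.15; 0 0 0 0 0 0 0.15; 0 0 0 0 0 0 0.15"
}}

```text
time: 27.38
position: [0.4477, -0.1663, 0.2476]
tool_rot: [-0.0, 3.135, -0.001]
ft_force: [-0.1, 0.6, -0.6]
grip_width: 0.574
```

```bash
python3 -c "
from h import *
go([.4467,-.1665,.044])"
```

```text
pos [ 0.4477 -0.1663  0.2476] d world [-0.001  -0.0002 -0.0396] tool cm [ 0.13 -0.02  3.95] in target frame [ 0.1  -0.02  3.96] turn [-0.001  0.007  0.   ] F [-0.1  0.6 -0.6] grip 0.5740256154040834 t 27.375
```

Request:
{"op": "play_rows", "data": {
  "targets": "0.1 0 1.2 0 0 0 0.15; 0 0 1.2 0 0 0 0.15; 0 0 1.2 0 0 0 0.15; 0 0 0 0 0 0 0.15; 0 0 0 0 0 0 0.15"
}}

```text
time: 28.0
position: [0.447, -0.1661, 0.2092]
tool_rot: [-0.001, 3.135, -0.001]
ft_force: [0.4, -0.7, -0.1]
grip_width: 0.577
```

```bash
python3 -c "
from h import *
go([.4467,-.1665,.044])"
```

```text
pos [ 0.447  -0.1661  0.2092] d world [-0.0003 -0.0004 -0.0012] tool cm [ 0.03 -0.04  0.12] in target frame [ 0.03 -0.04  0.12] turn [-0.001  0.006  0.   ] F [ 0.4 -0.7 -0.1] grip 0.5770224978725561 t 28.0
```

Request:
{"op": "play_rows", "data": {
  "targets": "0 0 0 0 0 0 -1; 0 0 0 0 0 0 -1; 0 0 0 0 0 0 -1; 0 0 0 0 0 0 -1; 0 0 0 0 0 0 -1; 0 0 -0.5 0 0 0 -1; 0 0 -2 0 0 0 -1; 0 0 -3 0 0 0 -1; 0 0 -3 0 0 0 -1; 0 0 -2.5 0 0 0 -1; 0 0 -1 0 0 0 -1; 0 0 0 0 0 0 -1; 0 0 0 0 0 0 -1",
  "newtons": 25
}}

```text
time: 29.62
position: [0.4454, -0.166, 0.3333]
tool_rot: [0.0, 3.136, -0.0]
ft_force: [0.3, -0.3, -0.3]
grip_width: 0.292
```

```bash
python3 look.py 13 wrist; python3 -c "
from h import *
go([.6203,-.1122,.113])"
```

```text
pos [ 0.4454 -0.166   0.3331] d world [ 0.1749  0.0538 -0.0561] tool cm [-17.46   5.39   5.7 ] in target frame [-17.49   5.38   5.61] turn [-0.     0.005 -0.   ] F [-0.1  0.1 -0.4] grip 0.2884889952455781 t 29.675
```

View pics/wrist13.png

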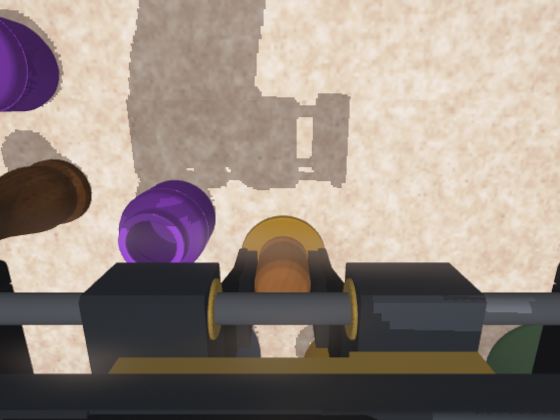

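The yellow lid is held at (283,245), and the purple jar is undisturbed. Carrying it to the yellow jar.

Request:
{"op": "play_rows", "data": {
  "targets": "-1.5 0.5 0 0 0 0 -1; -3 0.9 0 0 0 0 -1; -3 0.9 0 0 0 0 -1; -3 0.9 0 0 0 0 -1; -3 0.9 0 0 0 0 -1; -2 0.7 0 0 0 0 -1; -1 0.3 0 0 0 0 -1; 0 0 0 0 0 0 -1; 0 0 0 0 0 0 -1"
}}

```text
time: 30.8
position: [0.6199, -0.1087, 0.3251]
tool_rot: [0.005, -3.138, -0.003]
ft_force: [-0.3, -0.8, -0.5]
grip_width: 0.293
```

```bash
python3 look.py 14 wrist; python3 -c "
from h import *
w=world(dict(np.load('wrist14.npz')));print(rim(w,(.62,-.112),'yellow'))
go([.6203,-.1122,.113])"
```

```text
[ 6.203e-01 -1.127e-01  7.950e-02  8.000e+02]
pos [ 0.6197 -0.1087  0.3251] d world [ 0.0006 -0.0035 -0.0481] tool cm [-0.07 -0.35  4.81] in target frame [-0.06 -0.35  4.81] turn [ 0.002 -0.004  0.003] F [-1.5 -0.6 -0.2] grip 0.2908739577060482 t 30.85
```

Request:
{"op": "play_rows", "data": {
  "targets": "0 -0.35 1.5 0 0 0 -1; 0 0 1.3 0 0 0 -1; 0 0 0 0 0 0 -1; 0 0 0 0 0 0 -1"
}}

```text
time: 31.35
position: [0.6181, -0.1137, 0.295]
tool_rot: [0.002, -3.137, -0.003]
ft_force: [0.2, -0.0, -0.8]
grip_width: 0.292
```

```bash
python3 -c "
from h import *
go([.6203,-.1125,.113])"
```

```text
pos [ 0.6181 -0.1137  0.295 ] d world [ 0.0022  0.0012 -0.018 ] tool cm [-0.23  0.12  1.8 ] in target frame [-0.22  0.12  1.8 ] turn [ 0.002 -0.005  0.001] F [ 0.2 -0.  -0.8] grip 0.29151549787309994 t 31.35
```

Request:
{"op": "play_rows", "data": {
  "targets": "-0.2 0.1 0.3 0 0 0 -1; 0 0 0 0 0 0 -1; 0 0 0.4 0 0 0 -1; 0 0 0 0 0 0 -1"
}}

```text
time: 31.85
position: [0.6206, -0.1124, 0.2883]
tool_rot: [0.002, -3.138, -0.003]
ft_force: [0.7, 0.2, -0.5]
grip_width: 0.293
```

```bash
python3 -c "
from h import *
go([.6203,-.1125,.113])"
```

```text
pos [ 0.6206 -0.1124  0.2883] d world [-0.0003 -0.0001 -0.0113] tool cm [ 0.02 -0.01  1.13] in target frame [ 0.03 -0.01  1.13] turn [ 0.002 -0.003  0.001] F [ 0.7  0.2 -0.5] grip 0.2931780950130974 t 31.85
```

Request:
{"op": "play_rows", "data": {
  "targets": "0 0 0.4 0 0 0 -1; 0 0 0.4 0 0 0 -1; 0 0 0 0 0 0 -1; 0 0 0 0 0 0 -1"
}}

```text
time: 32.35
position: [0.6206, -0.1124, 0.2798]
tool_rot: [0.002, -3.139, -0.003]
ft_force: [-0.2, 0.3, -0.6]
grip_width: 0.285
```

```bash
python3 -c "
from h import *
go([.6203,-.1125,.113])"
```

```text
pos [ 0.6206 -0.1124  0.2798] d world [-0.0003 -0.0001 -0.0028] tool cm [ 0.03 -0.01  0.28] in target frame [ 0.03 -0.01  0.28] turn [ 0.002 -0.003  0.002] F [-0.2  0.3 -0.6] grip 0.28511116887908206 t 32.35
```

Request:
{"op": "play_rows", "data": {
  "targets": "0 0 0.2 0 0 0 -1; 0 0 0.1 0 0 0 -1; 0 0 0 0 0 0 0.15; 0 0 0 0 0 0 0.15; 0 0 0 0 0 0 0.15; 0 0 0 0 0 0 0.15; 0 0 -2 0 0 0 0.15; 0 0 -3 0 0 0 0.15; 0 0 -3 0 0 0 0.15; 0 0 -3 0 0 0 0.15; 0 0 0 0 0 0 0.15; 0 0 0 0 0 0 0.15"
}}

```text
time: 33.85
position: [0.621, -0.1132, 0.3973]
tool_rot: [-0.001, 3.139, 0.002]
ft_force: [0.5, -1.2, -0.4]
grip_width: 0.573
```

```bash
python3 look.py 15 scene wrist top; python3 - <<'E'
from chk import *
C={"yellow":(.6203,-.1125),"red":(.629,.272),"green":(.6275,.100),"blue":(.6098,-.249)}
for n in("scene15","wrist15","top15"):
    w=world(dict(np.load(n+".npz")))
    for c in C:
        try: print(n,c,disc(w,np.array(C[c]),c))
        except Exception as e: print(n,c,"not visible")
    print("purple1",rim(w,(.462,-.26),"yellow"))
go([.6203,-.1125,.25])
E
```

```text
scene15 yellow ('z 0.0844 (home 0.0850) tilt 0.029 n 71', 'bbox c', array([ 0.6179, -0.112 ]))
scene15 red ('z 0.0964 (home 0.0970) tilt 0.023 n 99', 'bbox c', array([0.6265, 0.2733]))
scene15 green ('z 0.1125 (home 0.1130) tilt 0.015 n 244', 'bbox c', array([0.6275, 0.101 ]))
scene15 blue ('z 0.1269 (home 0.1270) tilt 0.007 n 640', 'bbox c', array([ 0.6097, -0.2476]))
purple1 [ 4.604e-01 -2.609e-01  7.940e-02  1.470e+02]
wrist15 yellow ('z 0.0846 (home 0.0850) tilt 0.003 n 911', 'bbox c', array([ 0.6182, -0.1134]))
wrist15 red not visible
wrist15 green ('z 0.1125 (home 0.1130) tilt 0.007 n 4427', 'bbox c', array([0.6276, 0.085 ]))
wrist15 blue ('z 0.1268 (home 0.1270) tilt 0.002 n 12938', 'bbox c', array([ 0.6081, -0.2494]))
purple1 [ 4.626e-01 -2.608e-01  7.950e-02  7.840e+02]
top15 yellow not visible
top15 red ('z 0.0962 (home 0.0970) tilt 0.009 n 267', 'bbox c', array([0.6303, 0.2732]))
top15 green ('z 0.1121 (home 0.1130) tilt 0.003 n 566', 'bbox c', array([0.6282, 0.1006]))
top15 blue ('z 0.1259 (home 0.1270) tilt 0.002 n 716', 'bbox c', array([ 0.611 , -0.2524]))
purple1 [ 4.629e-01 -2.593e-01  7.940e-02  1.020e+02]
pos [ 0.621  -0.1132  0.3964] d world [-0.0007  0.0007  0.0176] tool cm [ 0.07  0.07 -1.76] in target frame [ 0.07  0.07 -1.76] turn [0.001 0.002 0.001] F [0.3 0.2 0.3] grip 0.5812962732588921 t 34.0
```

View pics/scene15.png

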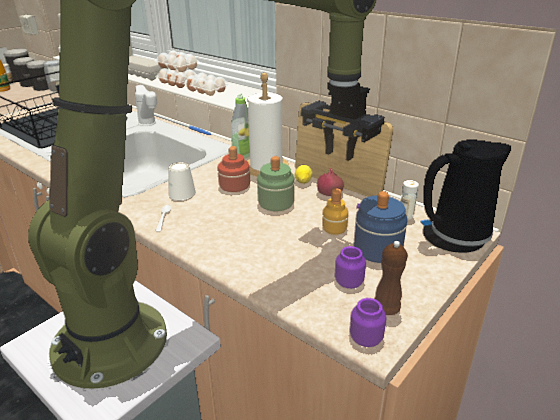

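View pics/wrist15.png

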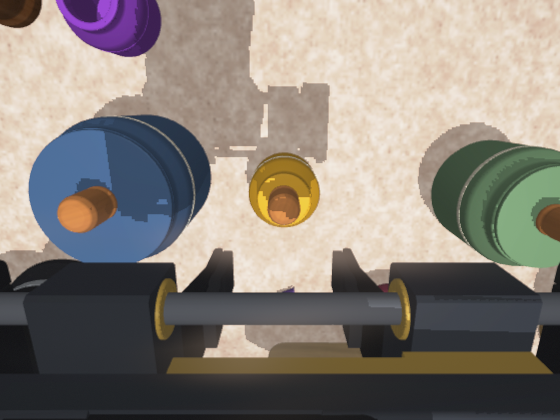

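The scene view shows all four jars closed: red (234,170), green (276,187), yellow (335,213) and blue (381,225). The lids look level and the gripper is clear. Handing in.

```bash
python3 -c "
from bench import ctrl
print(ctrl.close_job())"
```

```text
the job is handed in; nothing more can be done
None
```

All four jars are closed with the lids of their own colour, and I handed the job in at about 34 s on the robot's clock. I took the green lid off the red jar first and put it on the green jar. The red, blue and yellow lids followed, in that order. The hand-in call gives no verdict.

- **Lid height:** the wrist and scene cameras put every disc top within about 0.6 mm of fully home. The top camera reads about 1 mm low on red, green and blue, in line with its other height readings.
- **Level:** the wrist camera shows tilts of 0.003 or less for red, blue and yellow. It shows 0.007 for green in the last, partial view, and 0.002 when that lid was placed. The scene camera shows up to 0.029, but with few points on the small discs, so I treated that as noise.
- **Not cross-checked:** the top camera could not see the yellow lid because the arm was in the way. The wrist camera could not see the red lid in the last look, only when I placed it.
- **Surroundings:** the gripper was open and clear of everything at the end. The nearer purple jar measured in the same place as before. The mug, the mill and the other purple jar I checked only by eye; they look unmoved. I saw no contact force above about 2 N in the readings after each move.

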